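Reset the portion of the cocoa-nib dispenser and lock it

ROBOT

A 6-joint arm with a two-finger parallel gripper is mounted at the origin on the work surface; the furniture and walls round the work are solid. World frame = base frame: x ahead of the robot, y to its left, z up, the work surface at z = 0. Lengths are in mm, angles in degrees, forces in N, time in s.
With the tool pointing down it reaches from about 300 to 775 mm from the base axis. Payload 14.6 kg.
Tool frame: the origin (TCP) lies on the mounting face of the last link; the fingertips stand 173 mm ahead of it and the grasp point (between the pads) lies 155 mm ahead of it (r.tips_ahead is the distance from the TCP to the fingertips, in mm); z points along the fingers, y is the line along which they close (so a half turn about z gives the same grasp; the last joint's range is limited). The gripper opens to 85 mm and grips with 20 to 120 N. Pads are 22 mm wide; open, the fingers measure 114 mm over their backs; the gripper's body (76 mm by 85 mm) begins 54 mm behind the grasp point. The pads swing forward as they close: fully open they stand 13 mm farther back than shut.
Start: joints at [70.153, 17.183, 87.147, -0, 75.671, -3.816], TCP at [151.888, 528.603, 404.681] pointing down, gripper open.
Joint ranges: [-173.82, 173.82], [-45.26, 126.66], [13.44, 144.39], [-59.66, 239.66], [0, 175.72], [-146.38, 146.38]. Speed limits (degrees/s): [127.2, 127.2, 147.25, 180, 180, 180].

INTERFACE

Orientations are given as a 3x3 rotation matrix whose columns are the frame's x, y, z axes.
In Python, from workcell import r gives the robot as it stands. The module is installed in compiled form; this text tells all that it offers.
- The arm moves only by the shell command python3 -m handwheel 'ROWS' [OPENING] [FORCE]. ROWS is JSON, a list of rows, each a list of 4 numbers: the shift along the tool's x, y, z in mm, then the turn about the tool's z in rad. A call has 1 to 10 rows; each row shifts and turns the commanded pose from where the row before left it, along the tool's axes as they then stand; what a row does not reach is not made up. A row lasts 1/8 s, in which the tool goes at most 62.5 mm and 10.7 degrees, less where a joint would pass 70% of its speed; a pose out of reach is approached as far as the arm can. A call with a gripper value outside its range is refused whole. OPENING is the opening, from 0 (shut) to 1 (fully open), set as the call begins (- or left out, the last holds). The fingers move at their own pace and stop on an object; FORCE is the grip in N (left out, the last holds). Time passes only in rows, so rows that do not move let the fingers close. It gives the time, the measured TCP pose, the force, the opening and the grip force at its end, in the units of the state.
- r.observe(): the state, without advancing time (a new reading comes with each control period).
- r.capture(name): name is "side" or "top"; returns the picture (384x512x3 uint8, red, green, blue); there is no depth.
- r.get_calibration(name): a dict with "fx", "fy", "cx", "cy" (pixels), "view" (4x4, takes a point from world to camera coordinates). Camera axes: x right, y down, z forward; pixel columns grow to the right and rows downward; lengths in mm; the calibration is good to about 2 mm. A picture is of the moment at which its call begins. get_calibration takes no time and is no camera call.
- r.finish_job(): hands the job in; it is judged then, once.
Trained networks look in the newest picture that a camera, given by its name, has taken for a name from the list of things; names that differ only in an ending like _2 or _b are one class to them, and where a whole thing is asked for, a point or a joint stands for the part that bears it (a point fixed in the world has none). Each returns a list of dicts, best first, with "p" (0 to 1); they miss things now and then, are a little off and sometimes report something else, mostly with a low value. They report only what shows in the picture. A call takes as long as a camera call. They do not tell look-alikes from the thing itself.
- r.look_for(camera, label): "at" ([x, y, z] in mm, in world coordinates, good to about 4 mm: the middle of the surface that is visible of it).
- r.tip_of(camera, label): "at" ([x, y, z] in mm, in world coordinates, good to about 4 mm: a listed point, or the origin of a listed thing).
The state is a dict: "t": time; "joint_pos": joint angles; "joint_velocities": joint speeds; "effort": joint torques, N m; "eef_pos": TCP position; "tcp_rot": TCP orientation; "ft_force": force on the tool from outside, world axes, zero at the start; "wrist_torque": the same for the moment, N m; "finger_gap": finger opening in mm; "finger_force": force on a finger pad.
Only numpy, scipy, OpenCV 4.12 (cv2) and the standard library are available. Lean on these libraries where they do the work, as an engineer would, in place of code of your own. Each camera call takes 0.05 s, during which the arm holds its last target. There are 200 camera calls.

TASK

Change the portion setting of the cocoa-nib dispenser. First slide its shutter fully shut, so that it clicks into its last stop and no nibs run in; then loosen the hexagonal jam nut, turn the brass adjuster screw above it clockwise until the black needle of the dial stands over the red hand, and tighten the nut fully home again, with the needle still on the red hand. Leave the bowl of nibs, the jar and the scoop where they are.

Things in the scene. Friction and masses are not known exactly. Their poses are not given: they have to be found in the camera images.
- portioner: cocoa-nib dispenser, fixed to the worktop: steel base 225 x 215 x 8 mm, ivory housing 60 mm high. Origin on the worktop; x points away from the operator's side, y to the left seen from there, z up. In this frame (mm): housing x -40 to 95, y -102 to 107; axis of adjuster and jam nut at (0, -55); hopper axis at (60, 60); shutter cover x 7 to 89, y 18 to 102, up to z 77.
- shutter (a joint): shutter plate under the hopper, slides along the dispenser's +y to close (m). A sprung ball holds it in three stops: 0 open, 0.022 half open, 0.044 shut (the last); it starts in one of the first two. It takes about 4 N to push from stop to stop and drops into the nearest stop when let go; it stays there.
- shutter_tab (a point): middle of the black upright grip tab of the shutter, 89 mm above the worktop. The tab is 20 mm along the dispenser's x, 12 mm along y, and its top is 101 mm above the worktop; below 71 mm lies the plate. It moves with the shutter; the hopper stands behind it, its wall 50 mm and its lid's rim 47 mm further along the dispenser's x.
- jam_nut (a joint): turn of the steel hexagonal jam nut about its vertical axis (rad): 0 fully home (hard stop), grows as it is loosened, counter-clockwise seen from above, to 2.4. Below about 0.4 it locks the adjuster; from 0.6 up the adjuster is free. Turning it takes 0.2 N m loose, 0.35 N m near home; it stays where left, keeps its height and does not turn the adjuster.
- nut_center (a point): middle of the jam nut, on its axis, 72.5 mm above the worktop. 34 mm across the flats, 12 mm high; two flats face along this frame's x axis and the others follow every 60 degrees; the frame turns with the nut. The boss and the housing top under it are 66 and 60 mm above the worktop.
- adjuster (a joint): turn of the adjuster screw (rad), grows clockwise seen from above, range -3 to 3. Free turning takes 0.06 N m; it stays where it is left.
- knob_grip (a point): middle of the round knurled brass knob of the adjuster, on its axis above the nut; 26 mm diameter, 18 mm high, the point at its mid-height, 102 mm above the worktop at adjuster 0; it sinks 1 mm per rad of adjuster. A 15 mm screw shank joins it to the nut's level.
- needle (a joint): black needle of the dial (rad), clockwise from the dial's top as seen by the operator; it turns 0.75 rad clockwise per rad that the adjuster is turned clockwise. Behind glass.
- red_hand (a joint): red hand of the dial, the wanted setting (rad, same sense as the needle). Behind glass; it stays put.
- needle_tip (a point): tip of the black needle, 25 mm from the dial's centre.
- red_tip (a point): point of the red hand that the needle's tip shall stand over, 25 mm from the dial's centre.
- nib_bowl: loose steel bowl of nibs, 72 mm across, 37 mm high, standing on the base plate (8 mm) under the chute. Origin: centre of its underside.
- jar: loose glass jar with a golden lid, 63 mm across, 85 mm high, standing to the right of the dispenser. Origin: centre of its underside.
- nib_scoop: loose steel scoop lying to the left of the dispenser, 51 x 187 x 26 mm, its length along its y axis. Origin: centre of its underside.
- hopper_lid (a point): top of the lid, on the axis of the tall steel hopper, 203 mm above the worktop (its small knob rises to 219). The hopper is 44 mm in radius from 125 mm up, the lid's rim 47 mm, and it narrows below 125 mm to a neck. Its rim is 83 mm from the axis of nut and adjuster, so a gripper's body at the nut or knob must not point its long side at it.
- dial_center (a point): centre of the white dial face, 46 mm above the worktop; dial case 68 mm across, face leaning back 45 degrees towards the operator; its upper rim is 74 mm above the worktop, about 58 mm in front of the nut's axis.
There are look-alikes about, which are no part of the job. Leave any green or pink look-alike of the jar alone. What is shaped like the nib_bowl but pink or turquoise is not meant.

How it is judged:
By the outcome, as a careful person would: the job done as asked, in the order asked, and still so for the second after the job is handed in, with the robot touching nothing.
It also fails if it takes over 64 s, if anything falls off the work surface, if the arm or the gripper's body presses on something with over 40 N, if the wrist force passes 120 N, or if a joint passes its speed limit or range.

## Working session

There is one attempt and no reset: what is moved stays moved. The work goes in short steps, Python scripts to look and compute and a shell command to move; the robot and the scene stay as the last step left them, time stands still between calls to the robot, and variables do not carry over. Pictures are saved under pics/ and viewed, at most 10 in all, crops included, and the job is handed in when it is done.

```bash
mkdir -p pics
cat > h.py <<'E'
import numpy as np, cv2
from workcell import r
def proj(c,p):
    k=r.get_calibration(c); q=np.array(k["view"])@np.append(p,1); return np.round([k["fx"]*q[0]/q[2]+k["cx"],k["fy"]*q[1]/q[2]+k["cy"]])
E
cat > a.py <<'E'
from h import *
o=r.observe(); print(o["t"],o["eef_pos"],np.round(o["tcp_rot"],3).tolist(),o["finger_gap"])
ims=[]
for c in("side","top"):
    ims.append(r.capture(c)); cv2.imwrite(f"pics/{c}0.png",ims[-1][...,::-1])
    for l in["portioner","shutter_tab","nut_center","knob_grip","hopper_lid","dial_center","needle_tip","red_tip","nib_bowl","jar","nib_scoop"]:
        print(c,l,[(np.round(d["at"]).tolist(),round(d["p"],2),proj(c,d["at"]).tolist()) for d in r.tip_of(c,l)[:3]])
E
python3 a.py
```

```text
0.0 [151.86862463 528.57797498 404.09818275] [[-0.961, 0.276, -0.0], [0.276, 0.961, -0.001], [0.0, -0.001, -1.0]] 85.6431036386293
side portioner [([483.0, -74.0, -1.0], 0.69, [300.0, 225.0])]
side shutter_tab [([430.0, -36.0, 94.0], 0.48, [280.0, 200.0])]
side nut_center [([498.0, -124.0, 80.0], 0.57, [317.0, 213.0])]
side knob_grip [([498.0, -128.0, 104.0], 0.47, [318.0, 208.0])]
side hopper_lid [([513.0, -2.0, 206.0], 0.92, [300.0, 154.0])]
side dial_center [([422.0, -154.0, 45.0], 0.94, [300.0, 237.0]), ([514.0, 0.0, 206.0], 0.42, [300.0, 154.0])]
side needle_tip [([427.0, -40.0, 91.0], 0.21, [280.0, 201.0])]
side red_tip []
side nib_bowl [([165.0, -298.0, 4.0], 0.96, [244.0, 323.0]), ([451.0, 215.0, 1.0], 0.74, [245.0, 177.0]), ([372.0, -48.0, 7.0], 0.63, [265.0, 230.0])]
side jar [([470.0, -290.0, -0.0], 0.91, [341.0, 274.0]), ([551.0, 156.0, -0.0], 0.6, [279.0, 178.0]), ([569.0, -199.0, 5.0], 0.56, [349.0, 239.0])]
side nib_scoop []
top portioner [([480.0, -78.0, 4.0], 0.75, [271.0, 151.0]), ([566.0, -205.0, -4.0], 0.36, [317.0, 123.0])]
top shutter_tab [([432.0, -38.0, 90.0], 0.66, [256.0, 162.0])]
top nut_center [([568.0, -204.0, -1.0], 0.63, [317.0, 122.0]), ([500.0, -124.0, 71.0], 0.55, [290.0, 138.0])]
top knob_grip []
top hopper_lid [([431.0, -37.0, 93.0], 0.71, [256.0, 162.0])]
top dial_center [([425.0, -158.0, 44.0], 0.83, [302.0, 169.0])]
top needle_tip []
top red_tip []
top nib_bowl [([446.0, 217.0, -4.0], 0.87, [166.0, 161.0]), ([374.0, -46.0, 10.0], 0.69, [259.0, 188.0]), ([163.0, -298.0, 0.0], 0.55, [351.0, 269.0])]
top jar [([565.0, -203.0, -1.0], 0.74, [316.0, 123.0]), ([472.0, -288.0, 0.0], 0.72, [347.0, 156.0]), ([552.0, 152.0, 5.0], 0.58, [190.0, 124.0])]
top nib_scoop [([358.0, 98.0, -4.0], 0.85, [206.0, 194.0]), ([374.0, -44.0, 12.0], 0.49, [258.0, 188.0])]
```

Run:
```python
import cv2,numpy as np
s=cv2.imread("pics/side0.png");t=cv2.imread("pics/top0.png")
a=cv2.resize(s[130:300,220:370],(530,600),interpolation=cv2.INTER_CUBIC)[:, :400]
a=cv2.resize(s[140:290,230:355],None,fx=3.2,fy=3.2,interpolation=cv2.INTER_CUBIC)
b=cv2.resize(t[80:230,215:340],None,fx=3.2,fy=3.2,interpolation=cv2.INTER_CUBIC)
cv2.imwrite("pics/z0.png",np.hstack([a,b])); cv2.imwrite("pics/w0.png",np.vstack([s[::1],t])[::1][:, :] if 0 else cv2.resize(np.hstack([s,t]),(800,300)))
```

```text
(no output)
```

View pics/z0.png

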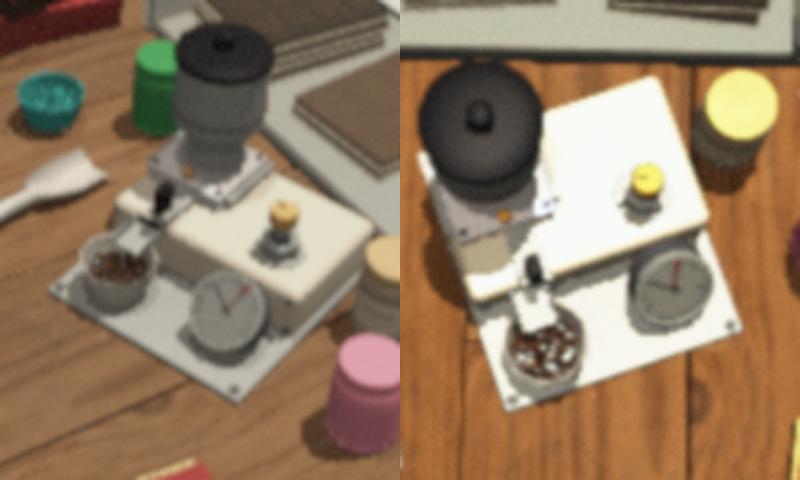

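View pics/w0.png

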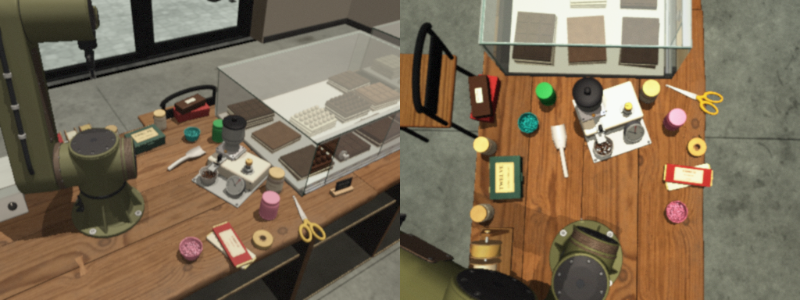

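The side picture shows the dispenser with dial at (300,237), tab at (280,200), knob at (318,208). The bowl under the chute holds cocoa nibs, and the turquoise and pink bowls are elsewhere. The jar is the golden-lid one beside it, not the green or pink one; none of those need touching. The estimated pose is origin (480,-76), yaw 20.5°, which fits all the points. I'll move over the tab.

```bash
python3 -m handwheel '[[-42.4,-46.6,0,0],[-42.4,-46.6,0,0],[-42.4,-46.6,0,0],[-42.4,-46.6,0,0],[-42.4,-46.6,0,0],[-42.4,-46.6,0,0],[-42.4,-46.6,0,0],[-42.4,-46.6,0,0],[-42.4,-46.6,0,0],[-42.4,-46.6,0,0]]' 1 30
python3 -m handwheel '[[0,0,0,0.18],[0,0,0,0.18],[0,0,0,0.18],[0,0,0,0.18],[0,0,0,0.18],[0,0,0,0.18],[0,0,0,0.18],[0,0,0,0.18],[0,0,0,0.18],[0,0,0,0.18]]'
python3 -m handwheel '[[0,0,0,0.18],[0,0,0,0.18],[0,0,0,0.18],[0,0,0,0.165],[0,0,0,0]]'
cat > c.py <<'E'
from h import *
import sys
o=r.observe(); R=np.array(o["tcp_rot"]); p=np.array(o["eef_pos"]); T=np.array([float(v) for v in sys.argv[1:4]])
print(o["t"],np.round(p,1),"yang",np.degrees(np.arctan2(R[1,1],R[0,1])).round(1),"tilt",R[:,2].round(3),"tool shift",np.round(R.T@(T-p),1),"gap",round(o["finger_gap"],1),"F",np.round(o["ft_force"],1),"M",np.round(o["wrist_torque"],2))
E
python3 c.py 431 -37 247
```

```text
t: 2.45
eef_pos: [428.9, -34.0, 405.0]
tcp_rot: [[-0.961, 0.277, 0.001], [0.277, 0.961, -0.0], [-0.001, 0.0, -1.0]]
ft_force: [1.0, 1.0, -0.0]
finger_gap: 85.6
finger_force: 0.0
t: 3.7
eef_pos: [428.5, -31.8, 404.8]
tcp_rot: [[0.492, 0.87, 0.0], [0.87, -0.492, -0.0], [0.0, 0.0, -1.0]]
ft_force: [0.3, 1.3, -1.0]
finger_gap: 85.3
finger_force: 0.0
t: 4.32
eef_pos: [428.5, -31.9, 404.7]
tcp_rot: [[0.937, 0.35, 0.0], [0.35, -0.937, -0.0], [0.0, 0.0, -1.0]]
ft_force: [-0.8, 0.5, 0.1]
finger_gap: 85.0
finger_force: 0.0
4.325 [428.5 -31.9 404.7] yang -69.5 tilt [ 0. -0. -1.] tool shift [  0.6   5.7 157.7] gap 85.0 F [-0.8  0.5  0.1] M [0.06 0.01 0.01]
```

Run:
```python
import cv2,numpy as np
s=cv2.imread("pics/side0.png");t=cv2.imread("pics/top0.png")
f=lambda im,y,x,h,w:cv2.resize(im[y-h:y+h,x-w:x+w],(390,390),interpolation=cv2.INTER_LANCZOS4)
cv2.imwrite("pics/d0.png",np.hstack([f(s,237,301,16,16),f(t,169,300,16,16)]))
```

```text
(no output)
```

View pics/d0.png

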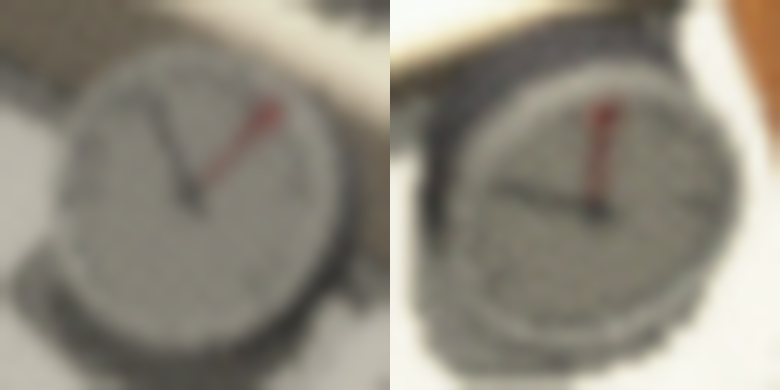

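The dial crop shows the black needle upper-left and the red hand upper-right. I'll work out their angles while descending on the tab.

```bash
python3 -m handwheel '[[0.6,5.7,30,0],[0,0,40,0],[0,0,40,0],[0,0,30,0],[0,0,17,0],[0,0,0,0]]'
cat > dial.py <<'E'
from h import *
from scipy.optimize import least_squares
yaw=np.radians(20.5); ex=np.array([np.cos(yaw),np.sin(yaw),0]); ey=np.array([-ex[1],ex[0],0]); ez=np.array([0,0,1.])
C=np.array([480.,-76,0])-82.3*ex-55*ey+46*ez
up=(ex+ez)/2**.5; rt=-ey
def ang(c,o,t):
    k=r.get_calibration(c)
    def P(p):
        q=np.array(k["view"])@np.append(p,1); return np.array([k["fx"]*q[0]/q[2]+k["cx"],k["fy"]*q[1]/q[2]+k["cy"]])
    J=np.c_[P(C+10*rt)-P(C),P(C+10*up)-P(C)]/10
    v=np.linalg.solve(J,np.array(t)-o); return np.arctan2(v[0],v[1]).round(3),np.hypot(*v).round(1)
if __name__=="__main__":
    for c,o,n,h in(("side",(192,190),(150,95),(272,105)),("top",(205,208),(100,185),(217,100))):
        s=lambda q:np.array(q)/12.19
        print(c,"needle",ang(c,s(o),s(n)),"red",ang(c,s(o),s(h)))
E
python3 dial.py; python3 c.py 431 -37 247
```

```text
t: 5.08
eef_pos: [430.9, -37.0, 246.9]
tcp_rot: [[0.936, 0.352, -0.002], [0.352, -0.936, 0.0], [-0.002, -0.001, -1.0]]
ft_force: [-0.5, -0.3, 1.3]
finger_gap: 85.3
finger_force: 0.0
side needle (np.float64(-0.944), np.float64(24.5)) red (np.float64(0.288), np.float64(27.3))
top needle (np.float64(-0.96), np.float64(26.4)) red (np.float64(0.267), np.float64(27.8))
5.075 [430.9 -37.  246.9] yang -69.4 tilt [-0.002  0.    -1.   ] tool shift [ 0.1  0.1 -0.1] gap 85.3 F [-0.5 -0.3  1.3] M [-0.    0.   -0.03]
```

```bash
python3 -m handwheel '[[0,0,0,0],[0,0,0,0],[0,0,0,0],[0,0,0,0],[0,0,0,0]]' 0 20; python3 c.py 431 -37 247
```

```text
t: 5.7
eef_pos: [431.1, -37.1, 248.0]
tcp_rot: [[0.937, 0.349, 0.0], [0.349, -0.937, -0.0], [0.0, 0.0, -1.0]]
ft_force: [-1.6, -1.0, 5.0]
finger_gap: 11.5
finger_force: 25.9
5.7 [431.1 -37.1 248. ] yang -69.5 tilt [ 0. -0. -1.] tool shift [-0.1 -0.1  1. ] gap 11.5 F [-1.6 -1.   5. ] M [-0.21  0.19  0.07]
```

```bash
python3 -m handwheel '[[0,0,-2,0],[0,-4,0,0],[0,-4,0,0],[0,-4,0,0],[0,-4,0,0],[0,-4,0,0],[0,-2,0,0],[0,0,0,0]]'; python3 -m handwheel '[[0,-2,0,0],[0,-2,0,0],[0,0,0,0]]'; python3 c.py 431 -37 247
```

```text
t: 6.7
eef_pos: [423.1, -16.1, 248.6]
tcp_rot: [[0.937, 0.349, -0.001], [0.349, -0.937, 0.0], [-0.001, -0.001, -1.0]]
ft_force: [8.2, 0.9, -19.1]
finger_gap: 11.4
finger_force: 22.3
t: 7.08
eef_pos: [422.3, -13.9, 248.8]
tcp_rot: [[0.937, 0.35, 0.001], [0.35, -0.937, -0.003], [-0.0, 0.004, -1.0]]
ft_force: [14.7, -26.4, -26.4]
finger_gap: 11.0
finger_force: 21.7
7.075 [422.3 -13.9 248.8] yang -69.5 tilt [ 0.001 -0.003 -1.   ] tool shift [ 0.1 24.7  1.9] gap 11.0 F [ 14.7 -26.4 -26.4] M [-3.67 -2.11  0.12]
```

```bash
python3 -m handwheel '[[0,2,0,0],[0,0,0,0],[0,0,0,0],[0,0,0,0],[0,0,-40,0],[0,0,-60,0],[0,0,-60,0],[0,0,0,0]]' 1
python3 - <<'E'
from h import *
for c in("side","top"):
    r.capture(c); print(c,r.tip_of(c,"shutter_tab")[:2])
    for l in ("nut_center","knob_grip"): print(l,[(np.round(d["at"],1),round(d["p"],2)) for d in r.tip_of(c,l)])
E
python3 c.py 499.5 -126.5 410
```

```text
t: 8.07
eef_pos: [422.7, -14.4, 413.8]
tcp_rot: [[0.937, 0.349, 0.008], [0.35, -0.937, -0.001], [0.007, 0.004, -1.0]]
ft_force: [-0.0, -0.1, 0.5]
finger_gap: 85.2
finger_force: 0.0
side [{'at': [420.0, -16.6, 92.5], 'p': 0.5}]
nut_center [(array([ 496.4, -125.4,   77.9]), 0.59)]
knob_grip [(array([ 566.5, -204.5,    3.5]), 0.21)]
top []
nut_center [(array([ 499.1, -125.6,   73.9]), 0.47)]
knob_grip [(array([ 499.6, -125. ,  104.8]), 0.41)]
8.475 [422.7 -14.5 408.9] yang -69.6 tilt [-0.002  0.    -1.   ] tool shift [ 32.8 131.7  -1.2] gap 85.8 F [ 0.1  0.2 -0.6] M [-0.01 -0.04 -0.02]
```

The tab moved 22–23 mm and ended hard against the last stop, so the shutter is shut (it started half open). Next is the nut.

```bash
python3 -m handwheel '[[10.9,43.6,0,0],[10.9,43.6,0,0],[10.8,43.7,0,0],[0,0,0,-0.175],[0,0,0,-0.175],[0,0,0,-0.175],[0,0,50,0],[0,0,50,0],[0,0,0,0]]'; python3 c.py 499 -125.8 242
```

```text
t: 9.6
eef_pos: [498.4, -125.6, 306.7]
tcp_rot: [[0.636, 0.772, -0.007], [0.772, -0.636, 0.002], [-0.003, -0.006, -1.0]]
ft_force: [0.5, 0.3, 0.2]
finger_gap: 85.2
finger_force: 0.0
9.6 [ 498.4 -125.6  306.7] yang -39.5 tilt [-0.007  0.002 -1.   ] tool shift [ 0.4  1.  64.7] gap 85.2 F [0.5 0.3 0.2] M [-0.03 -0.03  0.03]
```

```bash
python3 -m handwheel '[[0.4,0.6,40,0],[0,0,25,0],[0,0,0,0]]'; python3 c.py 499 -125.8 242;  python3 -m handwheel '[[0,0,0,0],[0,0,0,0],[0,0,0,0],[0,0,0,0],[0,0,0,0]]' 0 20; python3 c.py 499 -125.8 242
```

```text
t: 9.98
eef_pos: [500.0, -125.9, 245.2]
tcp_rot: [[0.636, 0.772, -0.001], [0.772, -0.636, 0.0], [-0.0, -0.001, -1.0]]
ft_force: [0.7, -0.2, 1.4]
finger_gap: 85.4
finger_force: 0.0
9.975 [ 500.  -125.9  245.2] yang -39.5 tilt [-0.001  0.    -1.   ] tool shift [-0.5 -0.8  3.2] gap 85.4 F [ 0.7 -0.2  1.4] M [-0.   -0.01  0.01]
t: 10.6
eef_pos: [499.5, -125.6, 245.7]
tcp_rot: [[0.635, 0.772, -0.0], [0.772, -0.635, 0.0], [0.0, -0.001, -1.0]]
ft_force: [-7.8, 5.5, 12.3]
finger_gap: 33.3
finger_force: 19.0
10.6 [ 499.5 -125.6  245.7] yang -39.5 tilt [-0.  0. -1.] tool shift [-0.5 -0.3  3.7] gap 33.3 F [-7.8  5.5 12.3] M [0.87 1.34 0.13]
```

```bash
python3 -m handwheel '[[0,-0.7,-2.5,0],[0,0,0,0],[0,0,0,0]]' 0 60; python3 c.py 499 -125.8 242;  python3 -m handwheel '[[0,0,0,-0.1],[0,0,0,-0.1],[0,0,0,0]]'; python3 c.py 499 -125.8 242
```

```text
t: 10.98
eef_pos: [499.2, -125.4, 246.5]
tcp_rot: [[0.636, 0.772, 0.0], [0.772, -0.636, 0.0], [0.0, 0.0, -1.0]]
ft_force: [8.0, -1.5, -14.8]
finger_gap: 31.5
finger_force: 64.6
10.975 [ 499.2 -125.4  246.5] yang -39.5 tilt [ 0.  0. -1.] tool shift [-0.5  0.1  4.5] gap 31.5 F [  8.   -1.5 -14.8] M [-0.16 -1.31  0.29]
t: 11.35
eef_pos: [499.1, -125.3, 246.4]
tcp_rot: [[0.468, 0.884, -0.0], [0.884, -0.468, 0.0], [0.0, -0.001, -1.0]]
ft_force: [5.8, -0.6, -13.7]
finger_gap: 31.0
finger_force: 64.8
11.35 [ 499.1 -125.3  246.4] yang -27.9 tilt [-0.  0. -1.] tool shift [-0.5  0.2  4.4] gap 31.0 F [  5.8  -0.6 -13.7] M [ 0.   -0.94  0.26]
```

```bash
python3 -m handwheel '[[0,0,0,-0.14],[0,0,0,-0.14],[0,0,0,-0.14],[0,0,0,-0.14],[0,0,0,-0.14],[0,0,0,-0.14],[0,0,0,0]]'; python3 c.py 499 -125.8 242
```

```text
t: 12.22
eef_pos: [498.6, -125.3, 246.4]
tcp_rot: [[-0.343, 0.939, -0.003], [0.939, 0.343, 0.001], [0.002, -0.002, -1.0]]
ft_force: [-4.1, -0.8, -9.8]
finger_gap: 31.3
finger_force: 65.2
12.225 [ 498.6 -125.3  246.4] yang 20.1 tilt [-0.003  0.001 -1.   ] tool shift [-0.6  0.2  4.4] gap 31.3 F [-4.1 -0.8 -9.8] M [-0.    0.79  0.23]
```

```bash
python3 -m handwheel '[[0,0,0,0],[0,0,0,0],[0,0,0,0],[-0.4,0,-14,0],[0,0,0,-0.175],[0,0,0,-0.175],[0,0,0,0]]' 1; python3 c.py 499.3 -125.6 260; python3 -m handwheel '[[0,0,0,0],[0,0,0,0],[0,0,0,0],[0,0,0,0],[0,0,0,0]]' 0 30; python3 c.py 499.3 -125.6 260
```

```text
t: 13.1
eef_pos: [499.4, -125.8, 262.1]
tcp_rot: [[-0.644, 0.765, 0.001], [0.765, 0.644, -0.0], [-0.001, 0.001, -1.0]]
ft_force: [-0.5, -0.4, -0.2]
finger_gap: 85.2
finger_force: 0.0
13.1 [ 499.4 -125.8  262.1] yang 40.1 tilt [ 0.001 -0.    -1.   ] tool shift [0.2 0.1 2.1] gap 85.2 F [-0.5 -0.4 -0.2] M [-0.05 -0.02 -0.02]
t: 13.72
eef_pos: [499.2, -125.9, 261.3]
tcp_rot: [[-0.645, 0.764, -0.0], [0.764, 0.645, -0.0], [-0.0, -0.0, -1.0]]
ft_force: [-3.6, -2.0, 3.6]
finger_gap: 24.9
finger_force: 29.4
13.725 [ 499.2 -125.9  261.3] yang 40.1 tilt [-0. -0. -1.] tool shift [0.2 0.3 1.3] gap 24.9 F [-3.6 -2.   3.6] M [-0.35  0.55 -0.05]
```

```bash
cat > pic.py <<'E'
from h import *
import sys
s=r.capture("side")[...,::-1];t=r.capture("top")[...,::-1]; n=sys.argv[1]
cv2.imwrite(f"pics/{n}.png",np.hstack([cv2.resize(s[197:269,267:331],(400,450),interpolation=4),cv2.resize(t[125:197,267:331],(400,450),interpolation=4)]))
E
python3 pic.py k1
```

```text
(no output)
```

View pics/k1.png

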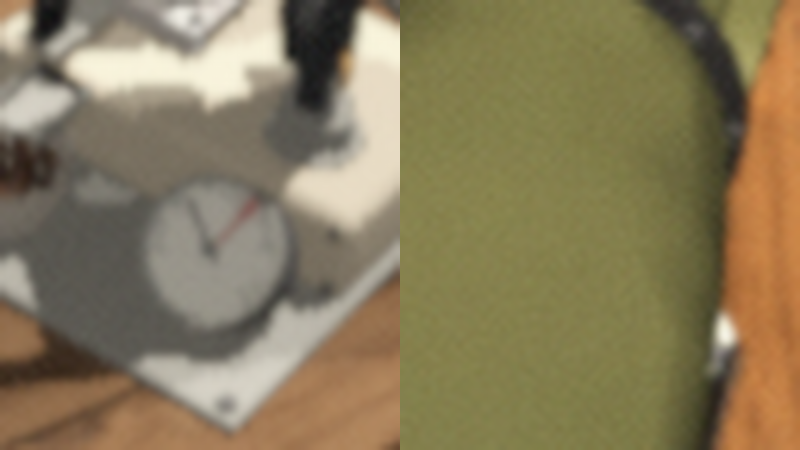

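The side view sees the dial: needle still upper-left and red hand upper-right, crop centre about (212,248). Now I'll turn the knob clockwise.

```bash
python3 -m handwheel '[[0,0,0,0.15],[0,0,0,0.15],[0,0,0,0.15],[0,0,0,0.15],[0,0,0,0.15],[0,0,0,0.15],[0,0,0,0.15],[0,0,0,0.15],[0,0,0,0.15],[0,0,0,0]]'; python3 c.py 499.3 -125.6 260
cat > side.py <<'E'
from h import *
import sys
ims=[r.capture("side")[...,::-1].astype(float) for _ in range(6)]
s=np.mean(ims,0).astype(np.uint8); cv2.imwrite(f"pics/{sys.argv[1]}.png",cv2.resize(s[219:255,282:320],(760,600)[:1]+(720,) if 0 else (608,576),interpolation=4))
E
python3 side.py k2
```

```text
t: 15.08
eef_pos: [499.1, -125.8, 260.3]
tcp_rot: [[0.604, 0.797, -0.001], [0.797, -0.604, 0.0], [-0.001, -0.001, -1.0]]
ft_force: [0.0, -3.5, -10.9]
finger_gap: 24.8
finger_force: 30.0
15.075 [ 499.1 -125.8  260.3] yang -37.1 tilt [-0.001  0.    -1.   ] tool shift [0.3 0.1 0.3] gap 24.8 F [  0.   -3.5 -10.9] M [-0.89 -0.21 -0.05]
```

View pics/k2.png

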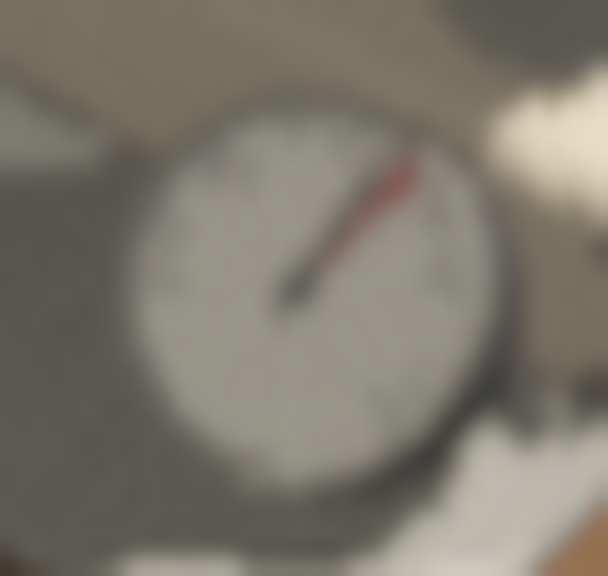

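The needle now lies just counter-clockwise of the red hand, along its left edge near (355,205). I'll measure the remaining angle with an unwarped angular profile.

```bash
cat > prof.py <<'E'
from h import *
from dial import *
import sys
k=r.get_calibration("side")
def P(p):
    q=np.array(k["view"])@np.append(p,1); return np.array([k["fx"]*q[0]/q[2]+k["cx"],k["fy"]*q[1]/q[2]+k["cy"]])
J=np.c_[P(C+10*rt)-P(C),P(C+10*up)-P(C)]/10
o=np.array([284.5+192/12.19,220.5+190/12.19])
def prof(im,lab):
    th=np.arange(-1.4,1.0,.04); 
    for rr in((6,9,12),(13,16,19),(20,22,24)):
        D=np.zeros_like(th);Rd=np.zeros_like(th)
        for q in rr:
            xy=o[:,None]+J@np.array([q*np.sin(th),q*np.cos(th)])
            v=cv2.remap(im.astype(np.float32),xy[0].astype(np.float32)[None],xy[1].astype(np.float32)[None],cv2.INTER_CUBIC)[0]
            Rd+=v[:,0]-v[:,1]; D+=v[:,0]   # red hand barely darkens red channel
        D=np.median(D)-D; Rd-=np.median(Rd)
        f=lambda w:(lambda i:(lambda s:np.round((th[s]*np.clip(w[s],0,None)).sum()/np.clip(w[s],0,None).sum(),3))(slice(max(i-5,0),i+6)))(w.argmax())
        print(lab,rr,"dark",f(D),D.max().round(),"red",f(Rd),Rd.max().round())
if __name__=="__main__":
    prof(cv2.imread("pics/side0.png")[...,::-1],"start")
    ims=np.mean([r.capture("side").astype(float) for _ in range(8)],0); prof(ims,"now")
E
python3 prof.py
```

```text
start (6, 9, 12) dark -0.999 46.0 red 0.402 33.0
start (13, 16, 19) dark -0.972 62.0 red 0.33 43.0
start (20, 22, 24) dark -0.974 54.0 red 0.331 76.0
now (6, 9, 12) dark 0.197 85.0 red 0.366 36.0
now (13, 16, 19) dark 0.194 100.0 red 0.326 56.0
now (20, 22, 24) dark 0.175 76.0 red 0.325 90.0
```

```bash
python3 -m handwheel '[[0,0,0,0.1],[0,0,0,0.1],[0,0,0,0]]'; python3 c.py 499.3 -125.6 260; python3 prof.py;python3 side.py k3
```

```text
t: 16.15
eef_pos: [499.0, -125.8, 260.5]
tcp_rot: [[0.752, 0.66, -0.001], [0.66, -0.752, 0.0], [-0.001, -0.001, -1.0]]
ft_force: [0.0, -4.5, -24.9]
finger_gap: 24.4
finger_force: 30.9
16.15 [ 499.  -125.8  260.5] yang -48.7 tilt [-0.001  0.    -1.   ] tool shift [0.3 0.1 0.5] gap 24.4 F [  0.   -4.5 -24.9] M [-1.07 -0.31 -0.01]
start (6, 9, 12) dark -0.999 46.0 red 0.402 33.0
start (13, 16, 19) dark -0.972 62.0 red 0.33 43.0
start (20, 22, 24) dark -0.974 54.0 red 0.331 76.0
now (6, 9, 12) dark 0.323 76.0 red 0.494 6.0
now (13, 16, 19) dark 0.287 96.0 red 0.396 21.0
now (20, 22, 24) dark 0.267 78.0 red 0.34 63.0
```

View pics/k3.png

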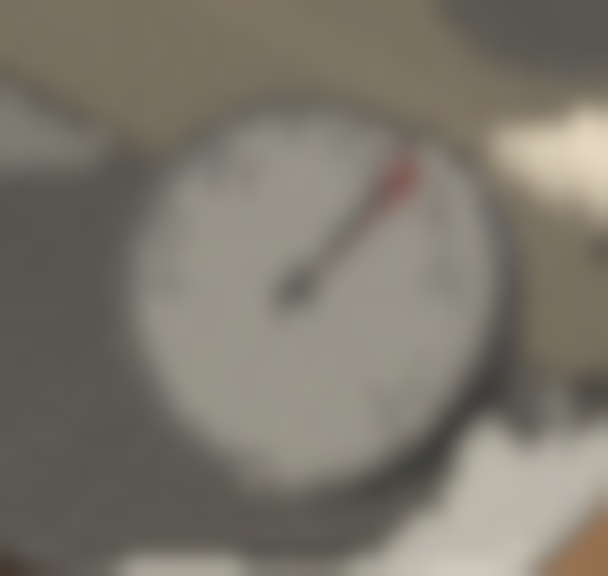

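```bash
python3 -m handwheel '[[0,0,1.7,0.04],[0,0,0,0.04],[0,0,0,0]]'; python3 c.py 499.3 -125.6 260; python3 prof.py|grep now;python3 side.py k4
```

```text
t: 17.23
eef_pos: [499.3, -125.8, 260.1]
tcp_rot: [[0.801, 0.599, 0.0], [0.599, -0.801, -0.0], [0.0, 0.0, -1.0]]
ft_force: [-2.9, -4.2, -11.4]
finger_gap: 25.1
finger_force: 32.2
17.225 [ 499.3 -125.8  260.1] yang -53.2 tilt [ 0. -0. -1.] tool shift [ 0.1 -0.1  0.1] gap 25.1 F [ -2.9  -4.2 -11.4] M [-0.78  0.39 -0.  ]
now (6, 9, 12) dark 0.399 71.0 red -0.916 1.0
now (13, 16, 19) dark 0.356 85.0 red 0.272 8.0
now (20, 22, 24) dark 0.311 75.0 red 0.317 49.0
```

View pics/k4.png

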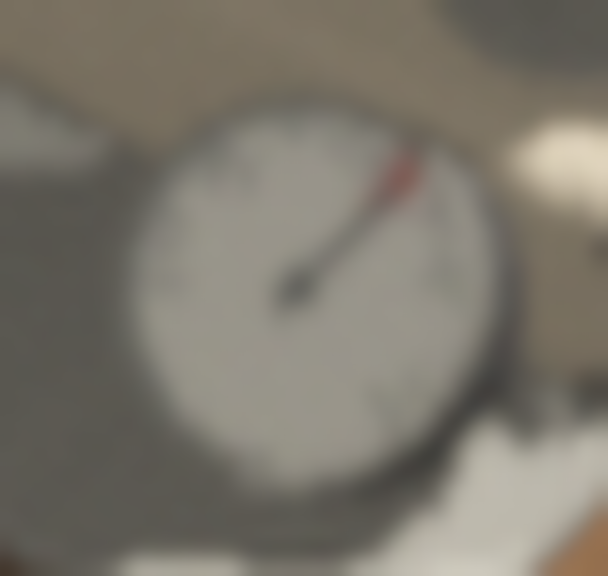

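The needle now covers the red hand, with symmetric red visible round the tip at (398,180). Next I'll release, go back to the nut and tighten it.

```bash
python3 -m handwheel '[[0,0,0,0],[0,0,0,0],[0,0,0,0],[0,0,0,0]]' 1; python3 -m handwheel '[[0,0,0,-0.16],[0,0,0,-0.16],[0,0,0,-0.16],[0,0,0,-0.16],[0,0,0,-0.16],[0,0,0,-0.16],[0,0,0,-0.16],[0,0,0,-0.16],[0,0,0,0]]' ; python3 c.py 499.2 -125.6 245
```

```text
t: 18.42
eef_pos: [499.3, -125.7, 259.7]
tcp_rot: [[0.801, 0.599, 0.001], [0.599, -0.801, -0.0], [0.0, 0.0, -1.0]]
ft_force: [0.5, 0.7, 0.0]
finger_gap: 85.3
finger_force: 0.0
t: 19.55
eef_pos: [499.3, -125.8, 259.5]
tcp_rot: [[-0.343, 0.939, 0.0], [0.939, 0.343, -0.0], [-0.0, 0.0, -1.0]]
ft_force: [0.4, -0.0, -0.7]
finger_gap: 85.4
finger_force: 0.0
19.55 [ 499.3 -125.8  259.5] yang 20.1 tilt [ 0. -0. -1.] tool shift [ 0.2 -0.  14.5] gap 85.4 F [ 0.4 -0.  -0.7] M [-0.02 -0.05 -0.01]
```

```bash
python3 -m handwheel '[[0,0,14.5,0],[0,0,0,0],[0,0,0,0]]' 1; python3 -m handwheel '[[0,0,0,0],[0,0,0,0],[0,0,0,0],[0,0,0,0],[0,0,0,0]]' 0 20 ; python3 c.py 499.2 -125.6 245
```

```text
t: 19.92
eef_pos: [499.3, -125.8, 244.8]
tcp_rot: [[-0.343, 0.939, -0.0], [0.939, 0.343, 0.0], [0.0, -0.0, -1.0]]
ft_force: [-0.0, -0.1, 0.7]
finger_gap: 85.4
finger_force: 0.0
t: 20.55
eef_pos: [498.8, -126.0, 245.3]
tcp_rot: [[-0.344, 0.939, -0.002], [0.939, 0.344, -0.0], [0.0, -0.002, -1.0]]
ft_force: [-8.9, -3.1, 8.5]
finger_gap: 33.4
finger_force: 19.4
20.55 [ 498.8 -126.   245.3] yang 20.1 tilt [-0.002 -0.    -1.   ] tool shift [0.3 0.5 0.3] gap 33.4 F [-8.9 -3.1  8.5] M [-0.43  1.61  0.19]
```

```bash
python3 -m handwheel '[[0,-0.5,-1,0],[0,0,0,0],[0,0,0,0]]' 0 60; python3 c.py 499 -125.8 245; python3 -m handwheel '[[0,0,0,0.12],[0,0,0,0.12],[0,0,0,0.12],[0,0,0,0.12],[0,0,0,0.12],[0,0,0,0.12],[0,0,0,0.12],[0,0,0,0.1],[0,0,0,0]]';python3 c.py 499 -125.8 245; python3 -m handwheel '[[0,0,0,0.05],[0,0,0,0.05],[0,0,0,0]]';python3 c.py 499 -125.8 245
```

```text
t: 20.92
eef_pos: [498.6, -126.1, 245.7]
tcp_rot: [[-0.344, 0.939, -0.001], [0.939, 0.344, -0.0], [0.0, -0.001, -1.0]]
ft_force: [-3.4, -2.6, -1.8]
finger_gap: 31.6
finger_force: 61.2
20.925 [ 498.6 -126.1  245.7] yang 20.1 tilt [-0.001 -0.    -1.   ] tool shift [0.1 0.5 0.7] gap 31.6 F [-3.4 -2.6 -1.8] M [-0.71  0.79  0.1 ]
t: 22.05
eef_pos: [498.7, -126.1, 245.8]
tcp_rot: [[0.555, 0.832, -0.0], [0.832, -0.555, -0.0], [-0.0, -0.0, -1.0]]
ft_force: [-2.2, -4.3, -4.4]
finger_gap: 31.4
finger_force: 60.8
22.05 [ 498.7 -126.1  245.8] yang -33.7 tilt [-0. -0. -1.] tool shift [0.4 0.1 0.8] gap 31.4 F [-2.2 -4.3 -4.4] M [-0.67  0.36 -0.08]
t: 22.42
eef_pos: [498.8, -126.0, 245.8]
tcp_rot: [[0.634, 0.773, -0.0], [0.773, -0.634, -0.0], [-0.0, -0.0, -1.0]]
ft_force: [-1.1, -4.2, -5.3]
finger_gap: 31.7
finger_force: 60.8
22.425 [ 498.8 -126.   245.8] yang -39.3 tilt [-0. -0. -1.] tool shift [0.3 0.  0.8] gap 31.7 F [-1.1 -4.2 -5.3] M [-0.64  0.3   0.06]
```

```bash
for i in 1; do python3 -m handwheel '[[0,0,0,0.04],[0,0,0,0]]' >/dev/null;python3 c.py 499 -125.8 245; python3 -m handwheel '[[0,0,0,0.04],[0,0,0,0]]'>/dev/null;python3 c.py 499 -125.8 245; python3 -m handwheel '[[0,0,0,0.04],[0,0,0,0]]'>/dev/null;python3 c.py 499 -125.8 245; done
```

```text
22.675 [ 498.8 -126.   245.8] yang -41.6 tilt [-0. -0. -1.] tool shift [0.3 0.  0.8] gap 32.0 F [-1.3 -5.1 -5.4] M [-0.76  0.24  0.79]
22.925 [ 499.2 -125.5  245.9] yang -43.9 tilt [ 0.002  0.001 -1.   ] tool shift [-0.4  0.1  0.9] gap 31.9 F [ 5.7  3.2 -7.8] M [ 0.56 -1.    0.03]
23.175 [ 499.2 -125.4  245.9] yang -46.1 tilt [ 0.002  0.    -1.   ] tool shift [-0.4  0.1  0.9] gap 31.6 F [ 5.4  1.4 -8.4] M [ 0.54 -0.89  1.24]
```

```bash
python3 -m handwheel '[[0,0,0,0],[0,0,0,0],[0,0,0,0],[0,0,-50,0],[0,0,-60,0],[0,0,-60,0],[-40,0,0,0],[-50,0,0,0],[-50,0,0,0],[0,0,0,0]]' 1; python3 c.py 499 -125.8 245; python3 prof.py|grep now
python3 - <<'E'
from h import *
s,t=r.capture("side")[...,::-1],r.capture("top")[...,::-1]
f=lambda im,y,x:cv2.resize(im[y:y+150,x:x+100],(400,600),interpolation=4)
cv2.imwrite("pics/e.png",np.hstack([f(s,140,250),f(t,80,235)]))
for l in("nib_bowl","jar","nib_scoop"): print(l,[np.round(d["at"]) for d in r.tip_of("side",l)+r.tip_of("top",l)])
print([d for d in r.tip_of("side","shutter_tab")])
E
```

```text
t: 24.42
eef_pos: [395.8, -224.1, 416.4]
tcp_rot: [[0.726, 0.688, 0.001], [0.688, -0.726, -0.001], [0.0, 0.001, -1.0]]
ft_force: [-0.3, -0.1, -0.5]
finger_gap: 85.2
finger_force: 0.0
24.425 [ 395.8 -224.1  416.4] yang -46.5 tilt [ 0.001 -0.001 -1.   ] tool shift [142.5  -0.5 171.4] gap 85.2 F [-0.3 -0.1 -0.5] M [ 0.03  0.05 -0.01]
now (6, 9, 12) dark 0.399 64.0 red -1.31 1.0
now (13, 16, 19) dark 0.356 81.0 red 0.272 9.0
now (20, 22, 24) dark 0.299 65.0 red 0.326 58.0
nib_bowl [array([376., -47.,   8.]), array([ 163., -300.,    2.]), array([452., 212.,  -1.]), array([ 162., -299.,    2.])]
jar [array([ 472., -292.,    3.]), array([ 566., -203.,    3.]), array([552., 155.,   2.]), array([553., 150.,   2.]), array([ 568., -204.,   -2.]), array([ 500., -125.,  106.])]
nib_scoop [array([355.,  94.,  -3.]), array([360.,  99.,  -2.]), array([ 425., -156.,   45.])]
[{'at': [420.3, -18.6, 93.5], 'p': 0.68}]
```

View pics/e.png

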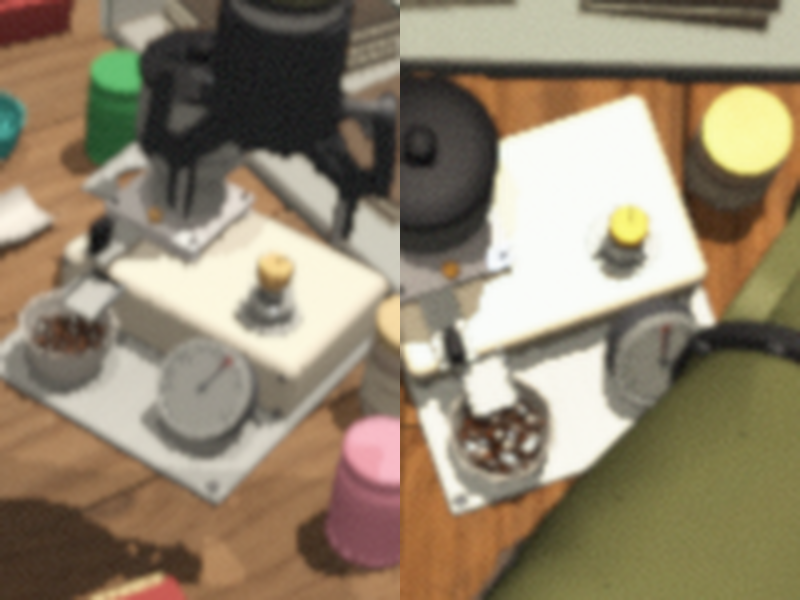

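The final views show the tab at its left end, the needle on the red hand in the dial, and the bowl, jar and scoop where they were. The arm is clear.

```bash
python3 -c "
from workcell import r
print(r.finish_job())"
```

```text
the job is handed in; nothing more can be done
None
```

I handed the job in after about 25 of the 64 s, and no verdict came back: the shutter is against its last stop, the needle is on the red hand to within what the cameras show, and the nut was tightened until it hit its hard stop (felt as rising torque at the wrist, not seen), with bowl, jar and scoop unmoved.

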